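# Lock the mandrel in the stamping fixture with its flat up

## Robot

A 6-joint arm with a two-finger parallel gripper is mounted at the origin on the work surface. World frame = base frame: x ahead of the robot, y to its left, z up, the work surface at z = 0. Lengths are in m, angles in rad, forces in N, time in s.
With the tool pointing down it reaches from about 0.3 to 0.875 m from the base axis. Payload 6.4 kg.
Tool frame: the origin (TCP) lies between the finger pads; the fingertips stand 22 mm ahead of it and the grasp point (between the pads) lies 3 mm ahead of it; z points along the fingers, y is the line along which they close (so a half turn about z gives the same grasp; the last joint's range is limited). The gripper opens to 85 mm and grips with 20 to 120 N. Pads are 22 mm wide; open, the fingers measure 114 mm over their backs; the gripper's body (76 mm by 85 mm) begins 54 mm behind the grasp point. The pads swing forward as they close: fully open they stand 13 mm farther back than shut.
Start: joints at [-1.351, 0.181, 1.607, -0, 1.354, -0.206], TCP at [0.238, -0.524, 0.253] pointing down, gripper open.
Joint ranges: [-2.99, 2.99], [-0.89, 2.07], [0.3, 2.58], [-1.14, 4.28], [0, 2.63], [-3.12, 3.12]. Speed limits (rad/s): [2.57, 2.57, 3.01, 3.14, 3.14, 3.14].

## Interface

Orientations are given as a unit quaternion [w, x, y, z].
In Python, from bench import ctrl, imaging, workorder gives the robot as it stands.
- The arm moves only by the shell command python3 -m pendant 'ROWS' [OPENING]. ROWS is JSON, a list of rows, each a list of 4 numbers: the shift along the tool's x, y, z in cm, then the turn about the tool's z in degrees. In form: [[dx, dy, dz, roll], ...]. A call has 1 to 12 rows; each row is the pose to reach, as a shift and turn from the pose commanded when the call began, along the tool's axes at that moment; what a row does not reach only later rows make up. A row lasts 1/12 s, in which the tool goes at most 41.7 mm and 7.16 degrees, less where a joint would pass 70% of its speed; a pose out of reach is approached as far as the arm can. A call with a gripper value outside its range is refused whole. OPENING is the opening, from 0 (shut) to 1 (fully open), set as the call begins (- or left out, the last holds). The fingers move at their own pace and stop on an object; the grip force is fixed at half the most. Time passes only in rows, so rows that repeat a pose let the fingers close. It gives the time, the measured TCP pose, the force, the opening and the grip force at its end, in the units of the state.
- ctrl.get_obs(): the state, without advancing time (a new reading comes with each control period).
- imaging.camera(name): name is "scene" or "top" or "wrist"; returns the picture (400x640x3 uint8, red, green, blue); there is no depth.
- imaging.camera_info(name): a dict with "K" (3x3 intrinsics, pixels), "T" (4x4, takes a point from camera to world coordinates); the wrist camera has in their place "tool_from_camera" (4x4, takes a point from camera to tool coordinates, whose origin is the TCP and whose axes are the flange's). Camera axes: x right, y up, looking along -z (the intrinsics and any distortion apply to the point x, -y, -z); pixel columns grow to the right and rows downward; lengths in m; the calibration is good to about 2 mm. The wrist camera is an equidistant fisheye: a pixel r from the principal point sees the ray r / f radians off the axis. A picture is of the moment at which its call begins: read the wrist's pose just before it. camera_info takes no time and is no camera call.
- workorder.hand_in(): hands the job in; it is judged then, once.
The state is a dict: "time_s": time; "q": joint angles; "dq": joint speeds; "joint_efforts": joint torques, N m; "eef_pos": TCP position; "eef_rot": TCP orientation; "wrist_force": force on the tool from outside, world axes, zero at the start; "torque": the same for the moment, N m; "opening": opening from 0.0 (shut) to 1.0 (fully open); "grasp_force": force on a finger pad.
Only numpy, scipy, OpenCV 4.12 (cv2) and the standard library are available. Lean on these libraries where they do the work, as an engineer would, in place of code of your own. Each camera call takes 0.05 s, during which the arm holds its last target. There are 200 camera calls.

## Task

Get the steel mandrel in the V-block stamping fixture ready for stamping: crank it round by its red handle until its red pin lines up with the slot in the brass keyhole disc, push it fully home so the pin goes through, then turn it back against the red stop so that its blue-inked flat faces straight up. Let go, and do not knock the lamp bar or disturb the tools and parts lying around.

Things in the scene. Friction and masses are not known exactly. Their poses are not given: they have to be found in the camera images.
- fixture: Stamping fixture, fixed to the bench: green base plate, 15 mm thick, x = -60 to 140, y = +-65 mm, with two dark V-blocks and a brass keyhole disc. Origin on the bench surface; x runs along the mandrel from the crank end (nearest the robot) to the disc, y left, z up. The mandrel's axis is at y = 0, 85 mm above the bench.
- strap (a point): Top middle of the sprung brass strap, 102 mm above the bench, over the first V-block. V-blocks are 66 mm wide and span fixture x = -50 to -20 and 45 to 65 mm. The strap keeps the mandrel from lifting: it can only roll about its axis and slide along it.
- shaft (a joint): Roll of the mandrel, rad: 0 = flat, crank and pin straight up; positive = they lean to the fixture's -y (right, seen from the robot). Starts at -1.5 to -0.45. The pin meets the slot at 0.70 (+-0.07). Friction holds it wherever left; turning takes 2 to 3 N at the handle. With the pin through, turning back ends on the stop at about 0 (-0.02).
- feed (a joint): Slide of the mandrel along the fixture's +x, m: 0 = drawn out towards the robot, 0.034 = fully home (crank hub against the first V-block). Starts at 0 to 0.010. Unless the pin is in line with the slot, the disc stops it at about 0.015. Friction about 3 N; it stays where left.
- crank_grip (a point): Middle of the red crank handle, the place to grip: a round bar 16 mm thick, 56 mm long, parallel to the mandrel, pointing to the robot from the crank arm (arm face 30 mm beyond in +x). It turns with the mandrel, so it must turn between the pads. In the fixture frame, mm: x = -135 + feed, y = -55 sin(roll), z = 85 + 55 cos(roll). The frame turns with the mandrel.
- shaft_flat (a point): Middle of the flat, inked blue, 40 x 23 mm, milled on the 28 mm mandrel between the V-blocks; the point's z axis is the flat's outward direction, its x axis the mandrel's axis.
- lug_tip (a point): Outer tip of the red locking pin, 6 mm diameter, which stands 34 mm out from the mandrel's axis on the same side as the crank and the flat; at fixture x = 73 mm + feed. Once it is through the slot, turning back brings it against a small red stop block (8 x 23 mm) on the disc's far face, where the pin points straight up.
- slot_mouth (a point): Middle of the slot on the near face of the brass keyhole disc, 29 mm from the mandrel's axis. The disc is 84 mm across, 8 mm thick (fixture x = 91 to 99 mm), centred on the axis; its one radial slot is 10 mm wide and leans 0.70 rad (40 degrees) from straight up to -y.
- lamp: White LED lamp bar on the fixture, across it above the crank: 40 mm (fixture x) by 200 mm (y), underside 258, top 290 mm above the bench, on a 14 mm post standing on the base plate at fixture x = 10, y = -58 mm. Origin on the bench under the bar's middle, fixture x = -103 mm (near edge -123). The handle goes in beneath it: reach under with the tool leaning back to the robot by about 40 degrees.
- hammer: Hammer lying left of the fixture; leave alone.
- scraper: Screwdriver-like scraper lying right of the fixture; leave alone.
- ring_gauge: Brass ring, 28 mm across, lying on the green base plate; leave alone.
- brush: Bench brush further left; leave alone.
- pot: White bowl, 70 mm across, further left; leave alone.
- oil: Amber bottle, 44 mm across, 100 mm tall, further right; leave alone.
- ring_blank: Brass ring in the blue tray on the right; leave alone.
- ring_blank2: Copper ring in the blue tray on the right; leave alone.

How it is judged:
By the outcome, as a careful person would: the job done as asked, in the order asked, and still so for the second after the job is handed in, with the robot touching nothing.
It also fails if it takes over 48 s, if anything falls off the work surface, if the arm or the gripper's body presses on something with over 40 N, if the wrist force passes 120 N, or if a joint passes its speed limit or range.

## Working session

There is one attempt and no reset: what is moved stays moved. The work goes in short steps, Python scripts to look and compute and a shell command to move; the robot and the scene stay as the last step left them, time stands still between calls to the robot, and variables do not carry over. Pictures are saved under pics/ and viewed, at most 10 in all, crops included, and the job is handed in when it is done.

```bash
mkdir -p pics; ls; python3 - <<'E'
from bench import ctrl, imaging
import cv2,numpy as np
np.set_printoptions(precision=4,suppress=True)
o=ctrl.get_obs();print(o)
for n in("scene","top","wrist"):
    im=imaging.camera(n);cv2.imwrite(f"pics/{n}0.png",im[...,::-1]);print(n,imaging.camera_info(n))
E
```

```text
pics
{'time_s': 0.0, 'q': array([-1.3513,  0.1815,  1.608 ,  0.    ,  1.3538, -0.2063]), 'dq': array([-0.0011, -0.0005, -0.0009,  0.0017,  0.0015,  0.0008]), 'joint_efforts': array([  0.0014, -44.4865, -35.1338,  -0.0002,   0.0089,   0.    ]), 'eef_pos': array([ 0.2374, -0.5231,  0.2524]), 'eef_rot': array([-0.0009,  0.9774,  0.2113,  0.    ]), 'wrist_force': array([-0.4165, -0.0864, -0.4267]), 'torque': array([ 0.0192,  0.0201, -0.006 ]), 'grasp_force': 0.0, 'opening': 1.004309440308024}
scene {'K': array([[508.7105,   0.    , 322.093 ],
       [  0.    , 508.7105, 202.8165],
       [  0.    ,   0.    ,   1.    ]]), 'T': array([[ 0.476 , -0.584 ,  0.6575,  1.5827],
       [ 0.8793,  0.3268, -0.3464, -0.5173],
       [-0.0126,  0.7431,  0.6691,  1.1353],
       [ 0.    ,  0.    ,  0.    ,  1.    ]])}
top {'K': array([[444.6842,   0.    , 317.3791],
       [  0.    , 444.6842, 207.411 ],
       [  0.    ,   0.    ,   1.    ]]), 'T': array([[-0.0189,  0.9947, -0.1011,  0.4464],
       [-0.9998, -0.0191, -0.0014, -0.0142],
       [-0.0033,  0.101 ,  0.9949,  1.4651],
       [ 0.    ,  0.    ,  0.    ,  1.    ]])}
wrist {'K': array([[309.7069,   0.    , 316.4997],
       [  0.    , 309.7069, 200.189 ],
       [  0.    ,   0.    ,   1.    ]]), 'tool_from_camera': array([[ 0.0006,  0.9581,  0.2865,  0.0734],
       [ 1.    , -0.0007,  0.0003,  0.0002],
       [ 0.0005,  0.2865, -0.9581, -0.1201],
       [ 0.    ,  0.    ,  0.    ,  1.    ]])}
```

View pics/scene0.png

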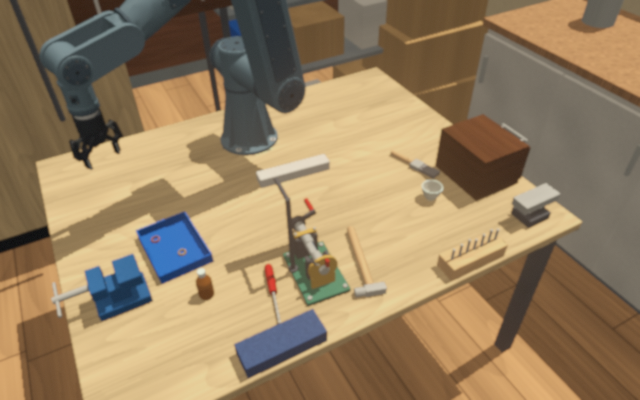

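View pics/top0.png

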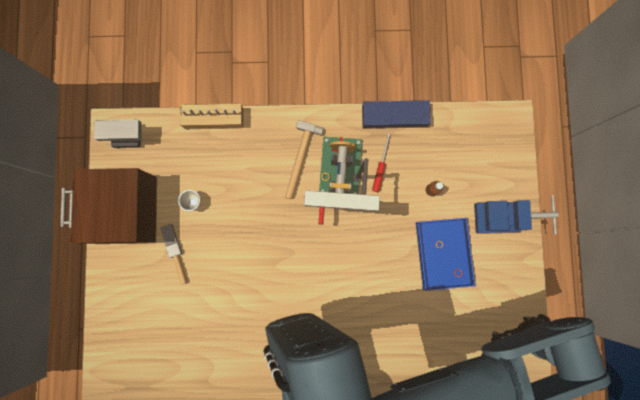

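The scene view shows the fixture mid-table with its lamp bar, and the handle leaning left. In the top view, the plate is at about (320-363, 137-195), the lamp bar runs (305,199)-(378,203), and the handle sticks out at (321,215). I'll enlarge both.

```bash
python3 - <<'E'
import cv2,numpy as np
t=cv2.imread("pics/top0.png")[125:235,295:395];s=cv2.imread("pics/scene0.png")[150:310,240:370]
t=cv2.resize(t,None,fx=4,fy=4,interpolation=3);s=cv2.resize(s,None,fx=3,fy=3,interpolation=3)
c=np.zeros((480,800,3),np.uint8);c[:440,:400]=t;c[:480,405:795]=s
cv2.imwrite("pics/crop0.png",c)
E
```

```text
(no output)
```

View pics/crop0.png

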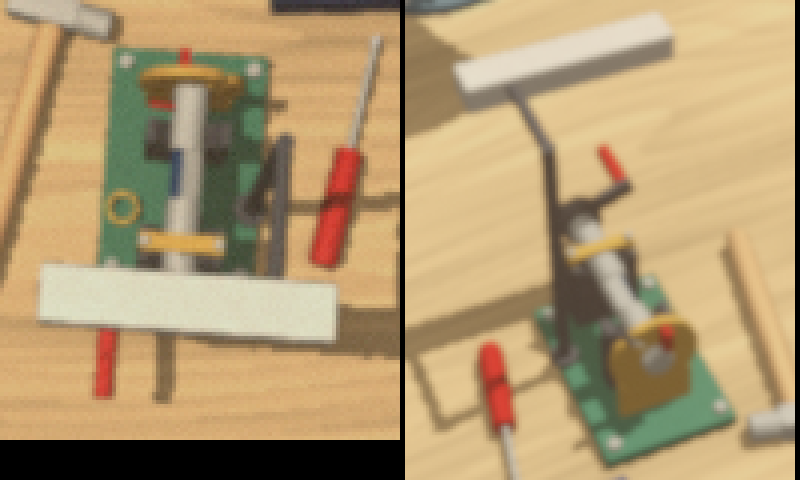

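```bash
python3 -m pendant '[[0,0,-4,0],[0,0,-8,0],[0,0,-12,0],[0,0,-16,0],[0,0,-20,0],[0,0,-24,0],[0,0,-28,0],[0,0,-32,0],[0,0,-36,0],[0,0,-40,0]]'; python3 -c "
from bench import ctrl
print(ctrl.get_obs()['q'])"
```

```text
time_s: 0.98
eef_pos: [0.2374, -0.5231, 0.6551]
eef_rot: [0.0, 0.977, 0.211, -0.0]
wrist_force: [-0.1, -1.9, -0.0]
opening: 0.997
grasp_force: 0.0
[-1.35120690e+00  1.93306330e-01  8.01390799e-01 -1.37382598e-05
  2.14689471e+00 -2.06308568e-01]
```

Crop: lamp-bar top corners are at (41,265), (337,285), (336,342) and (39,318). The far plate corners are at (115,48) and (270,55), and the near end of the handle at (104,397), so the crank leans left. I'll fit the fixture pose to these points.

```bash
cat > h.py <<'E'
from bench import ctrl, imaging
import numpy as np
from scipy.optimize import least_squares
from scipy.spatial.transform import Rotation as R
np.set_printoptions(precision=4,suppress=True)
I={n:imaging.camera_info(n) for n in("top","scene")}
def proj(n,P):
    T=I[n]["T"];K=I[n]["K"];p=(np.atleast_2d(P)-T[:3,3])@T[:3,:3]
    return np.c_[K[0,2]-K[0,0]*p[:,0]/p[:,2],K[1,2]+K[1,1]*p[:,1]/p[:,2]]
def fix(f,P):
    P=np.atleast_2d(P)/1000;c,s=np.cos(f[2]),np.sin(f[2])
    return np.c_[f[0]+c*P[:,0]-s*P[:,1],f[1]+s*P[:,0]+c*P[:,1],P[:,2]]
def grip(r,feed,x=-135): return [x+feed*1000,-55*np.sin(r),85+55*np.cos(r)]
def tool(): 
    o=ctrl.get_obs();q=o["eef_rot"];return np.array(o["eef_pos"]),R.from_quat([*q[1:],q[0]])
E
python3 - <<'E'
from h import *
F=[[-83,100,290],[-83,-100,290],[-123,-100,290],[-123,100,290],[140,65,15],[140,-65,15],[-35,0,102]]
t=np.array([[41,265],[337,285],[336,342],[39,318],[115,48],[270,55],[180,243]])/4+[295,125]-0.4
s=(np.array([[455,65],[660,14]])-[405,0])/3+[240,150]   # lamp near-camera/top corners in scene: far ones
t=t
he=np.array([104,398])/4+[295,125]-.4
hs=(np.array([603,149])-[405,0])/3+[240,150]-.4
def res(v):
    f=v[:3]
    h=fix(f,grip(v[3],v[4],-163))
    return np.r_[(proj("top",fix(f,F))-t).ravel(),(proj("top",h)-he).ravel(),(proj("scene",h)-hs).ravel()]
r=least_squares(res,[.62,-.05,0,-.8,.005],x_scale=[.1,.1,.1,.5,.01],loss="soft_l1");print(r.x,np.degrees(r.x[2]));print(res(r.x).reshape(-1,2))
print(fix(r.x,grip(r.x[3],r.x[4])),fix(r.x,[-123,0,258]))
E
python3 -m pendant '[[0,0,-4,0],[0,0,-8,0],[0,0,-12,0],[0,0,-16,0],[0,0,-20,0]]'; python3 -c "
from bench import ctrl
print(ctrl.get_obs()['q'])"
```

```text
[ 0.6867 -0.087  -0.0948 -1.1756  0.0037] -5.4329785424470325
[[-0.171  -0.9782]
 [ 0.7169 -0.3644]
 [ 0.0348  0.3018]
 [-0.856   0.6413]
 [-0.3119 -0.4969]
 [-0.1141  0.6198]
 [ 0.4216  0.1349]
 [ 0.0618  0.0334]
 [-0.1375  0.1305]]
[[ 0.5608 -0.0241  0.1062]] [[ 0.5642 -0.0754  0.258 ]]
time_s: 1.4
eef_pos: [0.2247, -0.4967, 0.7878]
eef_rot: [0.008, 0.977, 0.211, 0.002]
wrist_force: [-0.1, 0.4, 1.1]
opening: 1.005
grasp_force: 0.0
[-1.36622192  0.3468682   0.29966996  0.0069254   2.47886112 -0.21550646]
```

```bash
python3 -m pendant '[[3,-2,1.5,-7],[6,-4,3,-14],[9,-6,5,-21],[12,-8,7,-28],[15,-10,9,-35],[18,-12,11,-42],[21,-14.5,13,-49],[24,-16.5,15,-56],[27,-18.7,17,-63],[30,-21,19,-70],[33,-23,19,-77],[36,-25,19,-84]]'; python3 - <<'E'
from h import *
p,r=tool();print(ctrl.get_obs()['q'],p,r.as_matrix())
# remaining
t=np.array([.56,.065,.6]);print((t-p)@r.as_matrix()*100)
E
```

```text
time_s: 2.4
eef_pos: [0.4503, -0.1198, 0.5959]
eef_rot: [0.011, 0.582, 0.813, -0.004]
wrist_force: [0.8, -0.4, 0.9]
opening: 1.002
grasp_force: 0.0
[-0.5083 -0.1273  1.2525 -0.0121  1.9953 -0.8409] [ 0.4503 -0.1198  0.5959] [[-0.3215  0.9468  0.0131]
 [ 0.9466  0.3217 -0.0199]
 [-0.0231  0.006  -0.9997]]
[13.9628 16.3305 -0.6382]
```

The clipped pose kept a small tilt, so pushing past the limit of reach does lean the tool. Next I'll get onto the fixture's heading, then lean there.

```bash
python3 -m pendant '[[2,2.4,0,-7],[4,4.8,0,-14],[6,7.2,0,-21],[8,9.4,0,-28],[10,11.7,0,-35],[12,14,0,-42],[14,16.3,-2,-49],[14,16.3,-4,-56],[14,16.3,-6,-63],[14,16.3,-8,-66],[14,16.3,-8,-66]]'; python3 - <<'E'
from h import *
p,r=tool();print(ctrl.get_obs()['q'],p,r.as_matrix())
E
python3 -m pendant '[[0,0,-4,0],[0,0,-8,0],[0,0,-12,0],[0,0,-16,0],[0,0,-20,0],[0,0,-24,0],[0,0,-28,0],[0,0,-32,0],[0,0,-36,0],[0,0,-40,0]]'; python3 - <<'E'
from h import *
p,r=tool();print(ctrl.get_obs()['q'],p,r.as_matrix()[:,2])
E
```

```text
time_s: 3.32
eef_pos: [0.5592, 0.0637, 0.6794]
eef_rot: [0.011, 0.047, 0.999, -0.009]
wrist_force: [-0.2, 0.2, 1.1]
opening: 0.997
grasp_force: 0.0
[-0.0886  0.1768  0.7695 -0.02    2.172  -1.5763] [0.5592 0.0637 0.6794] [[-0.9953  0.0947  0.0216]
 [ 0.0943  0.9954 -0.0185]
 [-0.0233 -0.0163 -0.9996]]
time_s: 4.15
eef_pos: [0.4778, 0.0578, 0.8306]
eef_rot: [0.014, 0.049, 0.999, -0.007]
wrist_force: [-0.5, -1.5, -0.2]
opening: 0.999
grasp_force: 0.0
[-0.1191  0.2616  0.2979 -0.0222  2.5526 -1.6108] [0.4778 0.0578 0.8306] [ 0.0278 -0.0157 -0.9995]
```

```bash
python3 -m pendant '[[4,0,0,0],[8,0,0,0],[12,0,0,0],[16,0,0,0],[20,0,0,0],[24,0,0,0]]'; python3 - <<'E'
from h import *
p,r=tool();print(ctrl.get_obs()['q'],p,r.as_matrix()[:,2])
E
python3 -m pendant '[[4,0,-1,0],[8,0,-2,0],[12,0,-4,0],[16,0,-6,0],[20,0,-10,0],[24,0,-14,0]]'; python3 - <<'E'
from h import *
p,r=tool();print(ctrl.get_obs()['q'],p,r.as_matrix()[:,2])
E
```

```text
time_s: 4.65
eef_pos: [0.2378, 0.0814, 0.8229]
eef_rot: [0.014, 0.049, 0.999, -0.007]
wrist_force: [-0.3, 0.6, 0.8]
opening: 1.001
grasp_force: 0.0
[-0.1423 -0.3072  0.8727 -0.0209  2.5474 -1.6329] [0.2378 0.0814 0.8229] [ 0.0266 -0.0156 -0.9995]
time_s: 5.15
eef_pos: [0.0878, 0.1354, 0.8312]
eef_rot: [0.033, 0.05, 0.998, -0.008]
wrist_force: [-0.5, 0.6, -0.3]
opening: 1.002
grasp_force: 0.0
[ 0.2696 -0.4739  0.9305 -0.0734  2.6262 -1.2662] [0.0878 0.1354 0.8312] [ 0.0652 -0.0195 -0.9977]
```

```bash
python3 -m pendant '[[-4,-2,0,0],[-8,-4,0,0],[-12,-4,0,0],[-16,-4,0,0],[-20,-4,0,0],[-24,-4,0,0],[-28,-4,0,0],[-32,-4,0,0],[-36,-4,0,0],[-38,-4,0,0]]'; python3 - <<'E'
from h import *
p,r=tool();print(ctrl.get_obs()['q'],p,r.as_matrix()[:,2])
E
python3 -m pendant '[[0,0,-4,0],[0,0,-8,0],[0,0,-12,0],[0,0,-16,0],[0,0,-20,0],[0,0,-24,0],[0,0,-28,0],[0,0,-32,0],[0,0,-36,0],[0,0,-40,0],[0,0,-44,0],[0,0,-48,0]]'; python3 - <<'E'
from h import *
p,r=tool();print(ctrl.get_obs()['q'],p,r.as_matrix()[:,2])
E
```

```text
time_s: 5.98
eef_pos: [0.4612, 0.0582, 0.846]
eef_rot: [0.032, 0.049, 0.998, -0.008]
wrist_force: [15.0, -16.0, 15.9]
opening: 1.001
grasp_force: 0.0
[-0.1227  0.2286  0.2972 -0.0217  2.5511 -1.6142] [0.4612 0.0582 0.846 ] [ 0.0626 -0.0199 -0.9978]
time_s: 6.98
eef_pos: [0.3801, 0.0537, 0.8898]
eef_rot: [0.05, 0.049, 0.998, -0.01]
wrist_force: [0.0, 1.0, -0.6]
opening: 1.001
grasp_force: 0.0
[-0.165   0.1159  0.2984 -0.0165  2.6259 -1.6534] [0.3801 0.0537 0.8898] [ 0.0984 -0.0246 -0.9948]
```

```bash
P="python3 -m pendant"; cat > s.py <<'E'
from h import *
p,r=tool();z=r.as_matrix()[:,2];o=ctrl.get_obs();print(o['time_s'],o['q'],p,r.as_matrix()[:,:2].T,z,"lean",np.degrees(np.arctan2(z[0],-z[2])))
E
$P '[[0,0,-4,0]]' >/dev/null; python3 -m pendant '[[0,0,-4,0]]'>/dev/null; python3 -m pendant '[[0,0,-4,0]]'>/dev/null; python3 -m pendant '[[0,0,-4,0]]'>/dev/null; python3 s.py
python3 -m pendant '[[0,0,-4,0],[0,0,-8,0],[0,0,-12,0],[0,0,-16,0]]'>/dev/null; python3 s.py
```

```text
7.3167 [-0.2031  0.0289  0.2977  0.0101  2.6264 -1.6682] [0.3319 0.0534 0.9197] [[-0.9779  0.0931 -0.187 ]
 [ 0.0976  0.9951 -0.015 ]] [ 0.1846 -0.0329 -0.9823] lean 10.645882775763198
7.65 [-0.2055 -0.0043  0.2983  0.0101  2.6258 -1.6698] [0.3125 0.0567 0.9296] [[-0.9713  0.0926 -0.2191]
 [ 0.0991  0.9949 -0.0188]] [ 0.2163 -0.04   -0.9755] lean 12.501207184017046
```

```bash
python3 -m pendant '[[0,0,-4,0]]' >/dev/null; python3 -m pendant '[[0,0,-4,0]]'>/dev/null; python3 -m pendant '[[0,0,-4,0]]'>/dev/null; python3 -m pendant '[[0,0,-4,0]]'>/dev/null;python3 -m pendant '[[0,0,-4,0]]'>/dev/null;python3 -m pendant '[[0,0,-4,0]]'>/dev/null; python3 s.py
```

```text
8.15 [-0.2606 -0.1306  0.2979  0.0567  2.6261 -1.6803] [0.2392 0.0667 0.9619] [[-0.9363  0.086  -0.3404]
 [ 0.1015  0.9944 -0.0279]] [ 0.3361 -0.0607 -0.9399] lean 19.677400304074585
```

```bash
for_=1; python3 -m pendant '[[0,0,-4,0]]' >/dev/null; python3 -m pendant '[[0,0,-4,0]]'>/dev/null; python3 -m pendant '[[0,0,-4,0]]'>/dev/null; python3 -m pendant '[[0,0,-4,0]]'>/dev/null;python3 -m pendant '[[0,0,-4,0]]'>/dev/null;python3 -m pendant '[[0,0,-4,0]]'>/dev/null;python3 -m pendant '[[0,0,-4,0]]'>/dev/null;python3 -m pendant '[[0,0,-4,0]]'>/dev/null; python3 s.py
```

```text
8.8167 [ 0.0673 -0.2586  0.2986 -0.2358  2.6261 -1.639 ] [0.1199 0.0919 0.9839] [[-0.8861  0.0771 -0.4571]
 [ 0.1074  0.9934 -0.0406]] [ 0.4509 -0.085  -0.8885] lean 26.908117473788966
```

```bash
python3 -m pendant '[[0,0.5,-4,0]]' >/dev/null; python3 -m pendant '[[0,0.5,-4,0]]'>/dev/null; python3 -m pendant '[[0,0.5,-4,0]]'>/dev/null; python3 -m pendant '[[0,0.3,-4,0]]'>/dev/null; python3 s.py; python3 -m pendant '[[0,0.3,-4,0]]'>/dev/null;python3 -m pendant '[[0,0.3,-4,0]]'>/dev/null;python3 -m pendant '[[0,0.3,-4,0]]'>/dev/null;python3 -m pendant '[[0,0.3,-4,0]]'>/dev/null; python3 s.py
```

```text
9.15 [ 0.2056 -0.3172  0.2986 -0.3394  2.626  -1.6182] [0.0662 0.0844 0.99  ] [[-0.8585  0.0709 -0.5079]
 [ 0.0928  0.9955 -0.0179]] [ 0.5044 -0.0625 -0.8612] lean 30.35527191909295
9.4833 [ 0.1918 -0.3912  0.2987 -0.3238  2.626  -1.6265] [0.0184 0.0761 0.9943] [[-0.8202  0.0685 -0.5679]
 [ 0.0847  0.9964 -0.0022]] [ 0.5657 -0.0499 -0.8231] lean 34.50036467460136
```

```bash
python3 -m pendant '[[0,0.2,-4,0]]' >/dev/null; python3 -m pendant '[[0,0.2,-4,0]]'>/dev/null; python3 -m pendant '[[0,0.2,-4,0]]'>/dev/null; python3 -m pendant '[[0,0.2,-4,0]]'>/dev/null;python3 -m pendant '[[0,0.2,-4,0]]'>/dev/null; python3 s.py
```

```text
9.9 [ 0.1721 -0.487   0.2986 -0.3051  2.626  -1.6408] [-0.0441  0.0673  0.9945] [[-0.7639  0.0642 -0.6421]
 [ 0.0742  0.9972  0.0114]] [ 0.641  -0.0389 -0.7665] lean 39.90536944151741
```

```bash
python3 -m pendant '[[-2,0,1.7,0],[-5,0,4.1,0],[-8,0,6.6,0],[-11,0,9.1,0],[-14,0,11.6,0],[-17,-0.5,14.1,0],[-20,-1,16.6,0],[-23,-1,19,0],[-26,-1,21.5,0],[-29,-1,24,0],[-31,-1,25.7,0],[-31,-1,25.7,0]]'; python3 s.py; cat > go.py <<'E'
from h import *
import sys
F=[0.6867,-0.087,-0.0948]
# args: fixture xyz mm of grasp point -> tool shift cm
def shift(P):
    p,r=tool();M=r.as_matrix();w=fix(F,P)[0]-.003*M[:,2];return (w-p)@M*100
if __name__=="__main__":
    p,r=tool();c=fix([0,0,-F[2]],((p+.003*r.as_matrix()[:,2])-[F[0],F[1],0])*1000)[0]*1000;print("fix pos mm",c)
    for a in sys.argv[1:]: print(a,shift([float(v) for v in a.split(',')]))
E
python3 go.py -351,50,336 -235,50,220
```

```text
time_s: 10.9
eef_pos: [0.1506, 0.0938, 1.0168]
eef_rot: [0.361, 0.031, 0.932, -0.02]
wrist_force: [-1.2, 1.1, -0.3]
opening: 1.0
grasp_force: 0.0
10.9 [ 0.16   -0.3368  0.3929 -0.2339  2.3463 -1.5738] [0.1506 0.0938 1.0168] [[-0.7368  0.0426 -0.6747]
 [ 0.0714  0.9973 -0.015 ]] [ 0.6723 -0.0592 -0.7379] lean 42.33598034619432
fix pos mm [-548.7384  129.3049 1014.5822]
-351,50,336 [31.4189 -7.3702 63.3811]
-235,50,220 [30.6901 -7.4671 79.7695]
```

```bash
python3 -m pendant '[[1.6,-0.4,3.3,0],[3.2,-0.8,6.6,0],[4.9,-1.2,9.9,0],[6.5,-1.5,13.1,0],[8.2,-2,16.4,0],[9.8,-2.3,19.7,0],[11.4,-2.7,23,0],[13.1,-3,26.3,0],[14.7,-3.4,29.6,0],[16.3,-3.8,33,0],[18,-4.2,36,0],[19,-4.4,38,0]]'>/dev/null; python3 s.py; python3 go.py -351,50,336
```

```text
11.9 [-0.0607 -0.8942  1.6913 -0.0403  1.624  -1.5722] [0.2877 0.0886 0.6632] [[-0.75    0.0464 -0.6598]
 [ 0.0877  0.9957 -0.0297]] [ 0.6556 -0.0802 -0.7508] lean 41.12662804909173
fix pos mm [-411.824   136.9453  660.9836]
-351,50,336 [17.0911 -7.7663 28.5712]
```

```bash
python3 go.py -290,80,460 -235,51,220
```

```text
fix pos mm [-411.824   136.9453  660.9836]
-290,80,460 [ 4.2537 -5.1786 23.2351]
-235,51,220 [16.0309 -7.4017 44.938 ]
```

```bash
python3 -m pendant '[[0.7,-0.8,3.7,0],[1.4,-1.6,7.4,0],[2.1,-2.4,11.1,0],[2.8,-3.3,14.9,0],[3.5,-4.2,18.6,0],[4.3,-5.2,22.3,0],[6,-5.5,26,0],[8,-5.8,29.5,0],[9.8,-6.2,33,0],[11.6,-6.6,36.5,0],[13.5,-7,40,0],[15,-7.2,43,0]]'; python3 s.py; python3 go.py -235,51,220;python3 - <<'E'
from h import *
import cv2
im=imaging.camera("wrist");cv2.imwrite("pics/w1.png",im[...,::-1])
E
```

```text
time_s: 12.9
eef_pos: [0.4499, -0.0107, 0.2432]
eef_rot: [0.352, 0.036, 0.935, -0.029]
wrist_force: [0.5, 0.5, 0.1]
opening: 0.998
grasp_force: 0.0
12.9 [-0.4274 -0.6147  2.4255  0.3302  0.659  -2.1125] [ 0.4499 -0.0107  0.2432] [[-0.7497  0.0469 -0.6601]
 [ 0.0884  0.9956 -0.0296]] [ 0.6558 -0.0806 -0.7506] lean 41.14475343403634
fix pos mm [-241.0158   53.4938  240.9218]
-235,51,220 [ 0.9354 -0.191   1.9723]
```

View pics/w1.png

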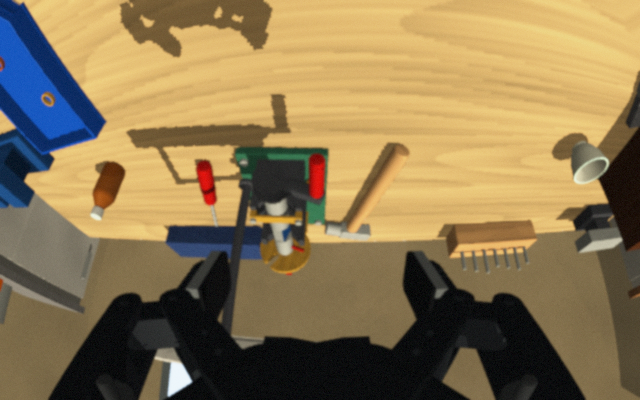

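The wrist view shows the red handle from its near end at about (318,157) to the crank arm at about (315,198), midway between the fingers. I'll check that against the model.

```bash
cat >> h.py <<'E'
def wproj(P,p,r):
    W=imaging.camera_info("wrist");T=W["tool_from_camera"];K=W["K"]
    t=(np.atleast_2d(P)-p)@r.as_matrix();c=(t-T[:3,3])@T[:3,:3];c=c*[1,-1,-1]
    n=np.linalg.norm(c[:,:2],axis=1);th=np.arctan2(n,c[:,2]);return K[[0,1],[2,2]]+K[0,0]*(th/n)[:,None]*c[:,:2]
E
python3 - <<'E'
from h import *
import cv2
p,r=tool();f=[0.6867,-0.087,-0.0948]
for a in(-1.1756,):
  print(wproj(fix(f,[grip(a,.0037,-163),grip(a,.0037,-107),[-35,0,102]]),p,r))
im=cv2.imread("pics/w1.png").astype(int);m=(im[...,2]>120)&(im[...,1]<60)&(im[...,0]<70);m[:, :290]=0;m[:,345:]=0;m[230:]=0
y,x=np.nonzero(m);print(y.min(),y.max(),[(yy,x[y==yy].mean()) for yy in range(y.min(),y.max()+1,6)],np.bincount(y)[y.min():])
E
python3 go.py -134,51,109 -139,50,107
```

```text
[[315.6702 170.5579]
 [315.4128 203.6327]
 [274.8485 228.6766]]
156 198 [(156, np.float64(321.0)), (162, np.float64(317.0)), (168, np.float64(317.0)), (174, np.float64(316.5)), (180, np.float64(316.5)), (186, np.float64(316.5)), (192, np.float64(316.5)), (198, np.float64(316.5))] [ 1  8 13 14 14 15 15 15 15 15 15 15 15 14 14 14 15 15 14 14 14 14 14 14
 14 14 14 14 14 14 14 14 14 14 14 14 14 14 13 12 10  9  6]
fix pos mm [-243.4172   54.0407  233.0633]
-134,51,109 [-0.2121 -0.0501 16.5434]
-139,50,107 [ 0.2996 -0.1417 16.3708]
```

```bash
python3 -m pendant '[[0,0,3,0],[0,0,6,0],[0,0,9,0],[0,-0.1,11.5,0],[0,-0.1,13.5,0],[0.1,-0.1,15.5,0],[0.1,-0.1,16.4,0],[0.1,-0.1,16.4,0]]'; python3 go.py -137,50.5,108;  python3 -m pendant '[[0,0,0,0],[0,0,0,0],[0,0,0,0],[0,0,0,0],[0,0,0,0],[0,0,0,0]]' 0; python3 go.py
```

```text
time_s: 13.62
eef_pos: [0.5582, -0.0244, 0.1215]
eef_rot: [0.352, 0.036, 0.935, -0.028]
wrist_force: [-0.7, 0.0, -0.6]
opening: 1.001
grasp_force: 0.0
fix pos mm [-131.8304   50.1218  119.2927]
-137,50.5,108 [1.1323 0.0733 0.5065]
time_s: 14.12
eef_pos: [0.5578, -0.0241, 0.1232]
eef_rot: [0.353, 0.035, 0.935, -0.029]
wrist_force: [-2.6, 6.8, 4.2]
opening: 0.147
grasp_force: 57.0
fix pos mm [-132.2866   50.3674  120.9525]
```

Gripped, but about 13 mm too high, near the fingertips. I'll open, go deeper and regrip.

```bash
python3 -m pendant '[[0,0,0,0],[0,0,0,0],[0,0,0,0],[0.6,0,0.6,0],[1,0,1,0],[1,0,1,0],[1,0,1,0],[1,0,1,0]]' 0.6; python3 go.py -137,50.5,107;  python3 -m pendant '[[0,0,0,0],[0,0,0,0],[0,0,0,0],[0,0,0,0],[0,0,0,0]]' 0; python3 go.py -137,50.5,107; python3 - <<'E'
from h import *
import cv2
o=ctrl.get_obs();print(o["q"])
im=imaging.camera("wrist");cv2.imwrite("pics/w2.png",im[...,::-1])
E
```

```text
time_s: 14.78
eef_pos: [0.557, -0.025, 0.1087]
eef_rot: [0.353, 0.036, 0.935, -0.029]
wrist_force: [-0.1, -0.5, -0.0]
opening: 0.6
grasp_force: 0.0
fix pos mm [-132.9977   49.3663  106.4401]
-137,50.5,107 [ 0.2603  0.1146 -0.3087]
time_s: 15.2
eef_pos: [0.557, -0.0243, 0.1088]
eef_rot: [0.353, 0.035, 0.935, -0.029]
wrist_force: [-0.6, 4.9, 3.2]
opening: 0.164
grasp_force: 58.5
fix pos mm [-133.0634   50.1042  106.5274]
-137,50.5,107 [ 0.2629  0.0415 -0.2965]
[-0.3342  0.0725  2.2669  1.0063  0.1681 -2.7766]
```

View pics/w2.png

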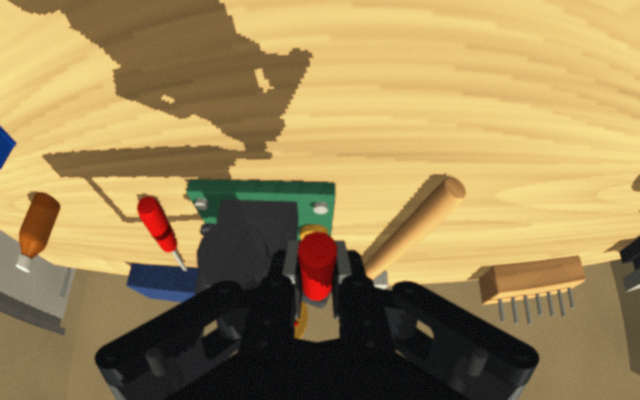

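The handle sits between the pads at about (318,265). The wrist is near its q5=0 singularity with q6 close to its limit, so I'll fit a kinematic model to the logged poses and check the crank path.

```bash
cat > k.py <<'E'
from h import *
E=lambda a,t:R.from_euler(a,t)
def fk(q,v):
    a1,d,h,e2,a2,e3,a3,d4,L,c=v
    r=E('z',q[0]);p=np.array([0,0,h])+r.apply([a1,d,0])
    r=r*E('y',q[1]);p=p+r.apply([e2,0,a2]);r=r*E('y',q[2]);p=p+r.apply([e3,0,a3])
    r=r*E('z',q[3]*c);r=r*E('y',q[4]);p=p+r.apply([d4,0,L]);r=r*E('z',q[5])
    return p,r
D=[([-1.3513,.1815,1.608,0,1.3538,-.2063],[.2374,-.5231,.2524]),([-1.3512,.1933,.8014,0,2.1469,-.2063],[.2374,-.5231,.6551]),([-1.3662,.3469,.2997,.0069,2.4789,-.2155],[.2247,-.4967,.7878]),
([-.0886,.1768,.7695,-.02,2.172,-1.5763],[.5592,.0637,.6794]),([-.1423,-.3072,.8727,-.0209,2.5474,-1.6329],[.2378,.0814,.8229]),([.2056,-.3172,.2986,-.3394,2.626,-1.6182],[.0662,.0844,.99]),
([.1721,-.487,.2986,-.3051,2.626,-1.6408],[-.0441,.0673,.9945]),([-.3342,.0725,2.2669,1.0063,.1681,-2.7766],[.557,-.0243,.1088]),([-.4274,-.6147,2.4255,.3302,.659,-2.1125],[.4499,-.0107,.2432])]
def fit():
    b=None
    for c in(1,-1):
        g=lambda v:np.r_[[fk(q,np.r_[v,c])[0]-p for q,p in D]].ravel()
        s=least_squares(g,[0,.117,.2,0,.4,0,.4,0,.2],loss="soft_l1",f_scale=.005)
        if b is None or s.cost<b[0]:b=(s.cost,np.r_[s.x,c],g(s.x))
    return b
E
python3 - <<'E'
from k import *
c,v,r=fit();print(c,v);print(r.reshape(-1,3)*1000)
p0,r0=tool();q0=ctrl.get_obs()['q'];p,rr=fk(q0,v);off=rr.inv()*r0;print(off.as_matrix())
p1,r1=fk(D[0][0],v);print((r1.inv()*R.from_quat([.9774,.2113,0,0])).as_matrix())
F=[0.6867,-0.087,-0.0948];lo=np.array([-2.99,-.89,.3,-1.14,0,-3.12]);hi=np.array([2.99,2.07,2.58,4.28,2.63,3.12])
for dr in(0,10,20):
  q=q0.copy();rt=r0*E('z',np.radians(dr))
  P=[(a,.0037) for a in np.linspace(-1.17,.7,9)]+[(.7,.034),(.35,.034),(0,.034)]
  for a,f in P:
    t=fix(F,[-133.1-3.7+f*1000,-55*np.sin(a),85+55*np.cos(a)])[0]-.003*rt.as_matrix()[:,2]
    g=lambda q:np.r_[(fk(q,v)[0]-t)*10,(rt.inv()*fk(q,v)[1]*off).as_rotvec()]
    s=least_squares(g,np.clip(q,lo+1e-6,hi-1e-6),bounds=(lo,hi));q=s.x;print(dr,round(a,2),f,q,round(s.cost,5))
E
```

```text
1.1197765028242436e-08 [ 0.      0.1178  0.3134 -0.      0.4382  0.0855  0.5145 -0.      0.2969
  1.    ]
[[ 0.017  -0.0553  0.0123]
 [ 0.0521  0.0456  0.0101]
 [-0.0287  0.003  -0.039 ]
 [-0.022  -0.0157  0.0441]
 [ 0.0079  0.0327 -0.0014]
 [ 0.03   -0.0365  0.0397]
 [ 0.0233 -0.0256 -0.0285]
 [-0.0065  0.0165 -0.0298]
 [-0.0233  0.015  -0.0074]]
[[ 0. -1. -0.]
 [ 1.  0. -0.]
 [ 0. -0.  1.]]
[[ 0.     -1.     -0.0017]
 [ 1.      0.     -0.0003]
 [ 0.0003 -0.0017  1.    ]]
0 -1.17 0.0037 [-0.3326  0.0727  2.2669  1.0049  0.1669 -2.774 ] 0.0
0 -0.94 0.0037 [-0.3506  0.0406  2.2664  0.8902  0.1967 -2.6699] 0.0
0 -0.7 0.0037 [-0.3754  0.0138  2.2657  0.8332  0.2286 -2.6283] 0.0
0 -0.47 0.0037 [-0.4054 -0.0059  2.2646  0.8152  0.2596 -2.6297] 0.0
0 -0.24 0.0037 [-0.4389 -0.0177  2.2634  0.8237  0.2875 -2.6604] 0.0
0 -0.0 0.0037 [-0.4738 -0.0207  2.262   0.8506  0.3108 -2.7114] 0.0
0 0.23 0.0037 [-0.5083 -0.0148  2.2605  0.8917  0.3286 -2.7772] 0.0
0 0.47 0.0037 [-0.5403 -0.0006  2.2591  0.9443  0.3405 -2.8543] 0.0
0 0.7 0.0037 [-0.5682  0.0213  2.2577  1.0074  0.3467 -2.9403] 0.0
0 0.7 0
[... 1137 characters left out ...]
967 -2.3208] 0.0
20 -0.7 0.0037 [-0.3754  0.0138  2.2657  0.8332  0.2286 -2.2793] 0.0
20 -0.47 0.0037 [-0.4054 -0.0059  2.2646  0.8152  0.2596 -2.2807] 0.0
20 -0.24 0.0037 [-0.4389 -0.0177  2.2634  0.8237  0.2875 -2.3113] 0.0
20 -0.0 0.0037 [-0.4738 -0.0207  2.262   0.8506  0.3108 -2.3623] 0.0
20 0.23 0.0037 [-0.5083 -0.0148  2.2605  0.8917  0.3286 -2.4282] 0.0
20 0.47 0.0037 [-0.5403 -0.0006  2.2591  0.9443  0.3405 -2.5052] 0.0
20 0.7 0.0037 [-0.5682  0.0213  2.2577  1.0074  0.3467 -2.5913] 0.0
20 0.7 0.034 [-0.5312  0.0891  2.1851  0.9757  0.3259 -2.5323] 0.0
20 0.35 0.034 [-0.4908  0.0617  2.187   0.884   0.3161 -2.4086] 0.0
20 0 0.034 [-0.4438  0.0509  2.1891  0.8153  0.2942 -2.3058] 0.0
```

```bash
cat > arc.py <<'E'
from h import *
import sys
a0,a1,n=float(sys.argv[1]),float(sys.argv[2]),int(sys.argv[3])
p,r=tool();M=r.as_matrix()
for a in np.linspace(a0,a1,n+1)[1:]:
    d=fix([0,0,-.0948],[0,-55*(np.sin(a)-np.sin(a0)),55*(np.cos(a)-np.cos(a0))])[0];print(round(a,3),d@M*100)
E
python3 arc.py -1.15 .05 12
```

```text
-1.05 [-0.3177 -0.2634 -0.3633]
-0.95 [-0.616  -0.5736 -0.7053]
-0.85 [-0.8921 -0.9276 -1.0226]
-0.75 [-1.1432 -1.3218 -1.3121]
-0.65 [-1.3667 -1.7524 -1.5708]
-0.55 [-1.5605 -2.2148 -1.7962]
-0.45 [-1.7226 -2.7047 -1.9861]
-0.35 [-1.8513 -3.217  -2.1384]
-0.25 [-1.9454 -3.7467 -2.2517]
-0.15 [-2.004  -4.2884 -2.3249]
-0.05 [-2.0265 -4.8367 -2.3573]
0.05 [-2.0125 -5.3863 -2.3484]
```

```bash
python3 -m pendant '[[-0.32,-0.26,-0.36,0],[-0.62,-0.57,-0.71,0],[-0.89,-0.93,-1.02,0],[-1.14,-1.32,-1.31,0],[-1.37,-1.75,-1.57,0],[-1.56,-2.21,-1.8,0],[-1.72,-2.7,-1.99,0],[-1.85,-3.22,-2.14,0],[-1.95,-3.75,-2.25,0],[-2,-4.29,-2.32,0],[-2.03,-4.84,-2.36,0],[-2.01,-5.39,-2.35,0]]'; python3 go.py; python3 arc.py .05 .7 8
```

```text
time_s: 16.25
eef_pos: [0.556, -0.0783, 0.1467]
eef_rot: [0.357, 0.035, 0.933, -0.03]
wrist_force: [3.4, 6.7, 20.3]
opening: 0.163
grasp_force: 67.0
fix pos mm [-128.9406   -3.7482  144.4929]
0.131 [ 0.0393 -0.4434  0.038 ]
0.212 [ 0.1025 -0.8809  0.1026]
0.294 [ 0.1892 -1.3096  0.1935]
0.375 [ 0.2989 -1.7268  0.31  ]
0.456 [ 0.4307 -2.1295  0.4513]
0.538 [ 0.5839 -2.5153  0.6166]
0.619 [ 0.7575 -2.8815  0.8047]
0.7 [ 0.9502 -3.2257  1.0143]
```

```bash
python3 -m pendant '[[0.04,-0.44,0.04,0],[0.1,-0.88,0.1,0],[0.19,-1.31,0.19,0],[0.3,-1.73,0.31,0],[0.43,-2.13,0.45,0],[0.58,-2.52,0.62,0],[0.76,-2.88,0.8,0],[0.95,-3.23,1.01,0],[0.95,-3.23,1.01,0],[0.95,-3.23,1.01,0]]'; python3 go.py -129,-35.4,127; python3 - <<'E'
from h import *
import cv2
im=imaging.camera("top");cv2.imwrite("pics/t1.png",im[...,::-1])
s=imaging.camera("scene")[...,::-1]
c=np.zeros((480,800,3),np.uint8);c[:440,:400]=cv2.resize(im[125:235,295:395,::-1],None,fx=4,fy=4,interpolation=3);c[:480,405:795]=cv2.resize(s[150:310,240:370],None,fx=3,fy=3,interpolation=3)
cv2.imwrite("pics/crop1.png",c)
E
```

```text
time_s: 17.08
eef_pos: [0.5489, -0.1112, 0.1286]
eef_rot: [0.353, 0.036, 0.934, -0.03]
wrist_force: [3.1, -1.8, 0.9]
opening: 0.166
grasp_force: 79.1
fix pos mm [-132.9031  -37.1517  126.4013]
-129,-35.4,127 [-0.3365  0.1708  0.2102]
```

View pics/crop1.png

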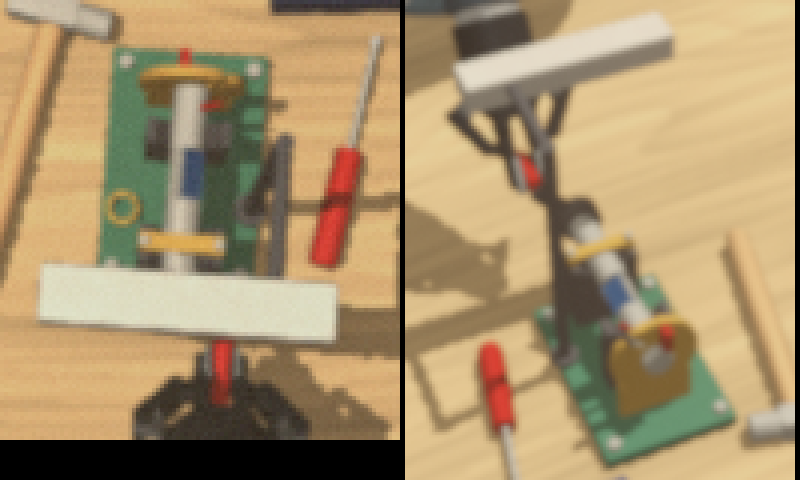

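The flat has turned to the right, the pin is at crop (212,105) beside the disc, and the near end of the handle is at crop (222,404). I'll estimate the roll from these.

```bash
python3 - <<'E'
from h import *
f=[0.6867,-0.087,-0.0948]
import cv2
im=cv2.imread("pics/t1.png").astype(int);m=(im[...,2]>120)&(im[...,1]<70)&(im[...,0]<80);m[:208]=0;m[230:]=0;m[:,340:362]&=True;m[:,:340]=0;m[:,362:]=0
y,x=np.nonzero(m);print([(k,x[y==k].mean()) for k in np.unique(y)])
im=cv2.imread("pics/top0.png").astype(int);m=(im[...,2]>120)&(im[...,1]<70)&(im[...,0]<80);m[:208]=0;m[230:]=0;m[:,:310]=0;m[:,335:]=0
y,x=np.nonzero(m);print([(k,x[y==k].mean()) for k in np.unique(y)])
for a in(-1.2,-1.15,.6,.65,.7,.75,.8):
  print(a,proj("top",fix(f,[grip(a,.004,-163),grip(a,.004,-135)])).ravel(),proj("top",fix(f,[77,-33*np.sin(a),85+33*np.cos(a)])))
E
```

```text
[(np.int64(210), np.float64(350.5)), (np.int64(211), np.float64(350.0)), (np.int64(212), np.float64(350.0)), (np.int64(213), np.float64(350.0)), (np.int64(214), np.float64(350.0)), (np.int64(215), np.float64(350.0)), (np.int64(216), np.float64(350.0)), (np.int64(217), np.float64(350.5)), (np.int64(218), np.float64(350.5)), (np.int64(219), np.float64(350.5)), (np.int64(220), np.float64(350.0)), (np.int64(221), np.float64(350.5)), (np.int64(222), np.float64(350.5)), (np.int64(223), np.float64(349.5)), (np.int64(224), np.float64(350.0)), (np.int64(225), np.float64(351.0))]
[(np.int64(208), np.float64(322.5)), (np.int64(210), np.float64(321.5)), (np.int64(211), np.float64(321.5)), (np.int64(212), np.float64(321.5)), (np.int64(213), np.float64(321.5)), (np.int64(214), np.float64(321.0)), (np.int64(215), np.float64(321.0)), (np.int64(216), np.float64(321.0)), (np.int64(217), np.float64(321.0)), (np.int64(218), np.float64(321.0)), (np.int64(219), np.float64(320.5)), (np.int64(220), np.float64(322.0)), (np.int64(221), np.float64(321.5)), (np.int64(222), np.float64(321.0)), (np.int64(223), np.float64(321.0))]
-1.2 [320.4901 224.0413 321.1757 214.9563] [[332.6664 149.6966]]
-1.15 [320.8389 224.0146 321.5251 214.9127] [[332.8841 149.5996]]
0.6 [347.8493 225.5704 348.4908 216.3041] [[348.7215 149.7367]]
0.65 [348.5545 225.6587 349.1938 216.4031] [[349.1314 149.8401]]
0.7 [349.228  225.747  349.8651 216.5028] [[349.5232 149.9471]]
0.75 [349.8681 225.8349 350.503  216.6029] [[349.8959 150.0573]]
0.8 [350.4731 225.9222 351.1058 216.703 ] [[350.2486 150.1705]]
```

```bash
python3 - <<'E'
from h import *
p,r=tool();M=r.as_matrix();ex=fix([0,0,-.0948],[1000,0,0])[0];ey=fix([0,0,-.0948],[0,1000,0])[0]
for s in(9,18,27,33):print(s,(ex*s/10+ey*.1+np.array([0,0,.06]))@M)
E
```

```text
9 [-0.7167  0.0926  0.549 ]
18 [-1.3911  0.087   1.1449]
27 [-2.0656  0.0815  1.7408]
33 [-2.5152  0.0779  2.1381]
```

```bash
python3 -m pendant '[[-0.04,0.09,-0.04,0],[-0.25,0.09,0.14,0],[-0.48,0.09,0.34,0],[-0.7,0.09,0.54,0],[-0.93,0.09,0.74,0],[-1.15,0.09,0.94,0],[-1.38,0.09,1.14,0],[-1.38,0.09,1.14,0]]'; python3 go.py
```

```text
time_s: 17.85
eef_pos: [0.5667, -0.1124, 0.129]
eef_rot: [0.353, 0.036, 0.935, -0.031]
wrist_force: [1.8, -5.7, -1.4]
opening: 0.164
grasp_force: 79.3
fix pos mm [-115.1085  -36.7069  126.7131]
```

```bash
python3 -m pendant '[[-0.22,0,0.2,0],[-0.45,0,0.4,0],[-0.67,0,0.6,0],[-0.9,0,0.8,0],[-1.05,0,0.93,0],[-1.12,0,0.99,0],[-1.12,0,0.99,0]]'; python3 go.py
```

```text
time_s: 18.43
eef_pos: [0.5814, -0.1138, 0.129]
eef_rot: [0.353, 0.036, 0.935, -0.031]
wrist_force: [1.4, -7.2, -0.8]
opening: 0.164
grasp_force: 79.5
fix pos mm [-100.319   -36.7289  126.7037]
```

```bash
python3 -m pendant '[[-0.07,0,0.06,0],[-0.15,0,0.13,0],[-0.22,0,0.2,0],[-0.22,0,0.2,0]]'; python3 go.py;  python3 - <<'E'
from h import *
import cv2
im=imaging.camera("top")
s=imaging.camera("scene")[...,::-1]
c=np.zeros((480,800,3),np.uint8);c[:440,:400]=cv2.resize(im[125:235,295:395,::-1],None,fx=4,fy=4,interpolation=3);c[:480,405:795]=cv2.resize(s[210:290,290:355],None,fx=6,fy=6,interpolation=3)
cv2.imwrite("pics/crop2.png",c)
E
```

```text
time_s: 18.77
eef_pos: [0.5818, -0.1149, 0.1278]
eef_rot: [0.352, 0.037, 0.935, -0.032]
wrist_force: [-34.5, -10.6, 19.6]
opening: 0.161
grasp_force: 83.6
fix pos mm [-99.8341 -37.7811 125.506 ]
```

View pics/crop2.png

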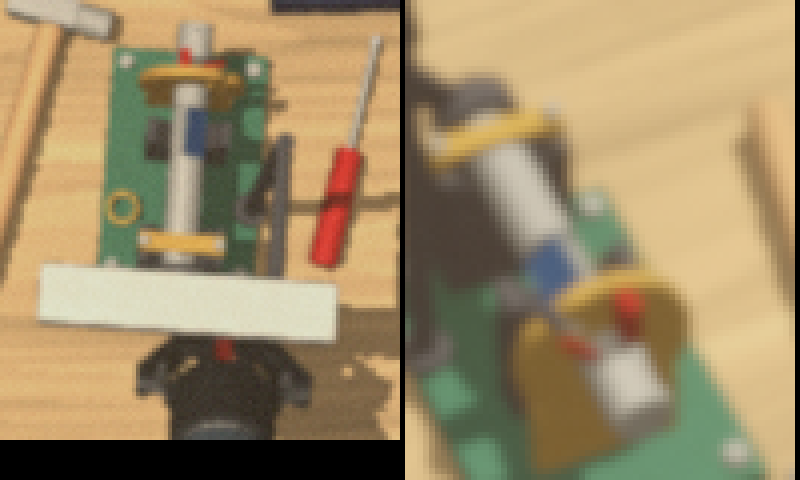

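The pin is through on the disc's far side, at about (580,345) in the right half, next to the stop. The 34 N contact shows it is home. Next I'll ease off and turn back to the stop.

```bash
python3 arc.py .73 -.02 10
```

```text
0.655 [-0.1815  0.3082 -0.2053]
0.58 [-0.3472  0.6361 -0.3927]
0.505 [-0.4963  0.9818 -0.5611]
0.43 [-0.6278  1.3433 -0.7095]
0.355 [-0.7412  1.7188 -0.8371]
0.28 [-0.8357  2.1059 -0.9433]
0.205 [-0.9108  2.5026 -1.0273]
0.13 [-0.966   2.9067 -1.0887]
0.055 [-1.0012  3.3157 -1.1273]
-0.02 [-1.016   3.7276 -1.1427]
```

```bash
python3 -m pendant '[[0.13,0,-0.11,0],[-0.05,0.31,-0.32,0],[-0.22,0.64,-0.5,0],[-0.37,0.98,-0.67,0],[-0.5,1.34,-0.82,0],[-0.61,1.72,-0.95,0],[-0.71,2.11,-1.05,0],[-0.78,2.5,-1.14,0],[-0.84,2.91,-1.2,0],[-0.87,3.32,-1.24,0],[-0.89,3.6,-1.25,0],[-0.89,3.6,-1.25,0]]'; python3 go.py; python3 s.py
```

```text
time_s: 19.87
eef_pos: [0.5862, -0.078, 0.1444]
eef_rot: [0.354, 0.037, 0.934, -0.032]
wrist_force: [-7.3, -5.3, 7.4]
opening: 0.166
grasp_force: 73.1
fix pos mm [-98.8637  -0.6059 142.1551]
19.8667 [-0.4377  0.0546  2.1809  0.7964  0.2868 -2.631 ] [ 0.5862 -0.078   0.1444] [[-0.7467  0.0458 -0.6636]
 [ 0.0907  0.9953 -0.0334]] [ 0.659  -0.0851 -0.7474] lean 41.40336833636422
```

```bash
python3 -m pendant '[[0,0.05,0,0],[0,0.1,0,0],[0,0.1,0,0]]'; python3 go.py; python3 -m pendant '[[0,0.05,0,0],[0,0.1,0,0],[0,0.1,0,0]]'; python3 go.py
```

```text
time_s: 20.12
eef_pos: [0.5864, -0.0774, 0.1443]
eef_rot: [0.354, 0.036, 0.934, -0.032]
wrist_force: [-12.6, -7.4, 12.6]
opening: 0.162
grasp_force: 73.7
fix pos mm [-98.8114  -0.017  142.0986]
time_s: 20.37
eef_pos: [0.5864, -0.0771, 0.1443]
eef_rot: [0.354, 0.037, 0.934, -0.033]
wrist_force: [-14.7, -10.6, 12.9]
opening: 0.164
grasp_force: 73.8
fix pos mm [-98.8156   0.3043 142.0885]
```

```bash
python3 -m pendant '[[0,0.1,0,0],[0,0.2,0,0],[0,0.2,0,0],[0,0.2,0,0]]'; python3 go.py;  python3 - <<'E'
from h import *
import cv2
im=imaging.camera("top")
s=imaging.camera("scene")[...,::-1]
c=np.zeros((480,800,3),np.uint8);c[:440,:400]=cv2.resize(im[125:235,295:395,::-1],None,fx=4,fy=4,interpolation=3);c[:480,405:795]=cv2.resize(s[210:290,290:355],None,fx=6,fy=6,interpolation=3)
cv2.imwrite("pics/crop3.png",c)
E
```

```text
time_s: 20.7
eef_pos: [0.5865, -0.0765, 0.1443]
eef_rot: [0.354, 0.037, 0.934, -0.034]
wrist_force: [-17.4, -15.8, 12.9]
opening: 0.161
grasp_force: 73.9
fix pos mm [-98.7701   0.9309 142.1075]
```

View pics/crop3.png

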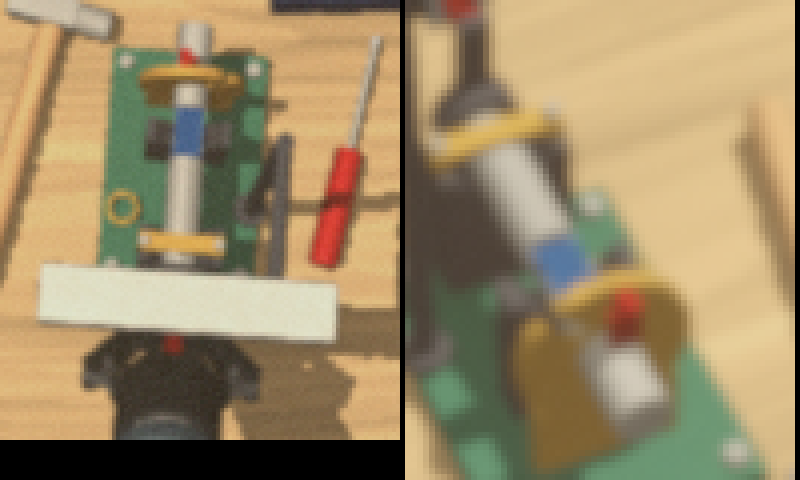

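The blue flat faces up, with the pin against the stop at about (625,310) in the right half; the side force is rising to 16 N, so it is seated. I'll ease off, release and back out horizontally.

```bash
python3 -m pendant '[[0,-0.1,0,0],[0,-0.2,0,0],[0,-0.2,0,0]]'; python3 -m pendant '[[0,0,0,0],[0,0,0,0],[0,0,0,0],[0,0,0,0],[0,0,0,0]]' 0.6; python3 -m pendant '[[0.7,0,-0.6,0],[1.5,0,-1.3,0],[3,0,-2.7,0],[4.5,0,-4,0],[6,0,-5.3,0],[8,0,-7.1,0],[8.5,0,-9,0],[8.5,0,-11,0],[8.5,0,-11,0],[8.5,0,-11,0]]'; python3 - <<'E'
from h import *
import cv2
im=imaging.camera("top");w=imaging.camera("wrist")[...,::-1]
s=imaging.camera("scene")[...,::-1]
c=np.zeros((600,800,3),np.uint8);c[:440,:400]=cv2.resize(im[125:235,295:395,::-1],None,fx=4,fy=4,interpolation=3);c[:360,405:697]=cv2.resize(s[210:290,290:355],None,fx=4.5,fy=4.5,interpolation=3)[:,:292]
c[365:600,405:781]=cv2.resize(w,(376,235))
cv2.imwrite("pics/crop4.png",c)
E
```

```text
time_s: 21.05
eef_pos: [0.5864, -0.0771, 0.1443]
eef_rot: [0.354, 0.037, 0.934, -0.033]
wrist_force: [-14.5, -10.3, 12.5]
opening: 0.165
grasp_force: 73.8
time_s: 21.47
eef_pos: [0.5857, -0.0734, 0.1422]
eef_rot: [0.352, 0.035, 0.935, -0.029]
wrist_force: [-0.3, 0.0, -0.4]
opening: 0.603
grasp_force: 0.0
time_s: 22.3
eef_pos: [0.4504, -0.0617, 0.1703]
eef_rot: [0.354, 0.035, 0.934, -0.031]
wrist_force: [0.4, 0.2, -0.2]
opening: 0.6
grasp_force: 0.0
```

View pics/crop4.png

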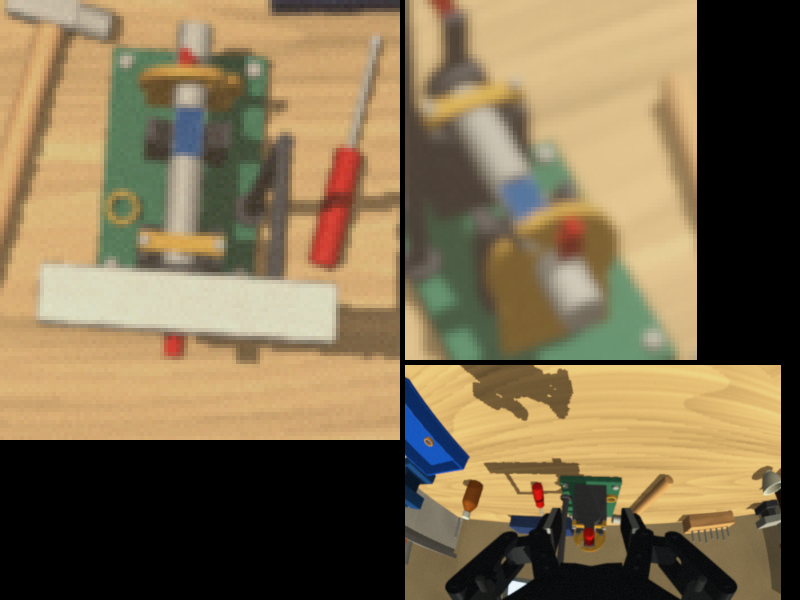

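```bash
python3 - <<'E'
from h import *
f=[0.6867,-0.087,-0.0948]
im=imaging.camera("top").astype(int);m=(im[...,0]>120)&(im[...,1]<70)&(im[...,2]<80);m[:206]=0;m[225:]=0;m[:,:325]=0;m[:,350:]=0
y,x=np.nonzero(m);print(x.mean(),y.min(),y.max())
b=(im[...,2]>im[...,0]+45);b[:145]=0;b[170:]=0;b[:,:325]=0;b[:,355:]=0;y,x=np.nonzero(b);print("blue",x.mean(),y.mean())
for a in(-.1,-.03,0,.03,.1):
  print(a,proj("top",fix(f,grip(a,.034,-155))),proj("top",fix(f,grip(a,.034,-163))))
E
```

```text
338.0 209 212
blue 341.54237288135596 157.57627118644066
-0.1 [[336.7402 211.8087]] [[336.549  214.4652]]
-0.03 [[338.0244 211.8977]] [[337.8339 214.5548]]
0 [[338.5749 211.9385]] [[338.3847 214.5957]]
0.03 [[339.1247 211.9807]] [[338.9348 214.6379]]
0.1 [[340.4016 212.0849]] [[340.2126 214.7418]]
```

```bash
python3 -c "
from bench import workorder
print(workorder.hand_in())"
```

```text
the job is handed in; nothing more can be done
None
```

The mandrel is fully home with its pin through the disc and turned back against the red stop, with the blue flat facing up (roll about -0.02 ± 0.03 rad from the top camera). I released the handle, backed the gripper clear with nothing visibly disturbed, and handed the job in at about 22 s; no verdict came back.

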